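Clamp a doll blank in the decorating stand and tighten to the click

TASK

Clamp the bare wooden doll in the decorating stand, ready for painting: swing the arm over the doll until the pin stands over its hole, and push the red pin fully home to lock the arm. Then turn the black clutch knob clockwise until the clutch clicks and stop there, at most half a turn past the first click, leaving the doll held upright where it stands. Let go, and do not knock the dolls, jars and brushes standing around.

Things in the scene. Friction and masses are not known exactly. Their poses are not given: they have to be found in the camera images.
- stand: The decorating stand, fixed: teal base, aluminium wheel (156 mm diameter, top 50 mm above the table), upright steel column 22 mm thick. Origin on the table under the wheel's middle; z up; +x points from the wheel's axis to the column's axis, 130 mm away.
- swing_pivot (a point): Point on the column's axis at the underside of the grey swing arm (32 mm wide, 24 mm thick), 185 mm above the table. z up; the arm runs from here along this frame's own -x, so it shows how the arm stands: the pin's axis is 50 mm out along the arm, the clutch knob's axis 130 mm out.
- plate_hole (a point): Mouth of the hole (15 mm diameter, 10 mm deep, right through) in the fixed steel index plate, a disc of 136 mm diameter round the column just under the arm; 50 mm from the column's axis towards the wheel, 180 mm above the table. A red line on the plate's opposite edge meets the red pointer on the arm's hub when the arm is lined up.
- swing_arm (a joint): Angle of the arm about the column, rad: 0 when the pin stands over the plate's hole (knob and pad then over the wheel's middle), positive when swung counter-clockwise seen from above. Starts at 0.5 to 1.0; no stop at 0 (travel -0.3 to 1.3). Drag 0.25 N m, about 2 N at the knob; stays where left. Move it by the knob or push the arm's side.
- pin_head (a point): Middle of the top of the index pin's red mushroom head (26 mm diameter, 16 mm high); z up. The pin is captive in the arm, upright, 12 mm thick with a round nose. The top of the head is 246 mm above the table when up, 228 mm when fully home (its underside then about 3 mm above the arm).
- pin (a joint): How far the pin has been pushed down, m: 0 up, 0.018 fully home through the plate's hole. Slides at about 5 N, stays where left. Off the hole its nose lands on the plate after about 3 mm; the round nose finds the hole when the arm is within about 0.05 rad of lined up, and then centres the arm.
- knob_grip (a point): Point to grip on the axis of the black fluted clutch knob (upright, 46 mm diameter, 36 mm high; point 19 mm above its underside), 262 to 266 mm above the table at the start, sinking with the screw. z up, x along the white mark on its top. A steel collar (44 mm diameter, white pointer reaching 31 mm from the axis) turns with the screw 6 mm below the knob.
- screw (a joint): Angle of the clamp screw, rad, growing clockwise seen from above; it lowers pad, collar and knob by 2.5 mm per rad. Starts between 1.2 and 2.8; the pad touches the doll at about 4.0. Friction 0.18 N m; does not run back. The knob turns it through the clutch.
- clutch_knob (a joint): Slip of the clutch: angle of the knob relative to the screw, rad, 0 at the start, growing clockwise. Near 0 while the knob drives the screw; when the pad presses hard enough (knob torque about 0.34 N m) the screw stops and the knob slips with a click every 0.52 rad (torque drops and rises again, the white marks of knob and collar part). First click done: 0.45.
- pad: The clamp's black rubber pad, 34 mm diameter, 8 mm thick, under the arm's end on the lower end of the screw; origin at the middle of its underside, z up. It starts 3 to 7 mm above the height of the doll's top.
- doll: The bare wooden doll to be clamped: pale, unpainted, domed, 100 mm tall, 60 mm at its widest, standing loose on the middle of the stand's wheel (its origin, the centre of its underside, is 50 mm above the table). It must stay there, upright.
- painted_doll: Painted doll, 110 mm tall, 68 mm wide, standing near the stand; origin at its underside. Leave alone.
- small_doll: Small painted red-brown doll, 72 mm tall, 46 mm wide; origin at its underside. Leave alone.
- spare_blank: Spare bare doll, 85 mm tall, 54 mm wide, standing on the table; origin at its underside. Leave alone.
- doll_half: Open lower half of a bare doll, 42 mm tall, 54 mm wide; origin at its underside. Leave alone.
- paint_jar: Red paint jar with white lid, 58 mm tall, 48 mm wide; origin at its underside. Leave alone.
- varnish_jar: White jar with black lid, 105 mm tall, 60 mm wide; origin at its underside. Leave alone.
- brush_cup: White cup of paintbrushes, 74 mm wide, up to 214 mm tall with the brushes; origin at its underside. Leave alone.
Not all that is in view belongs to the job. What is shaped like the doll but blue or purple is not meant.

How it is judged:
By the outcome, as a careful person would: the job done as asked, in the order asked, and still so for the second after the job is handed in, with the robot touching nothing.
It also fails if it takes over 69 s, if anything falls off the work surface, if the arm or the gripper's body presses on something with over 40 N, if the wrist force passes 120 N, or if a joint passes its speed limit or range.

ROBOT

A 6-joint arm with a two-finger parallel gripper is mounted at the origin on the work surface. World frame = base frame: x ahead of the robot, y to its left, z up, the work surface at z = 0. Lengths are in m, angles in rad, forces in N, time in s.
With the tool pointing down it reaches from about 0.35 to 0.975 m from the base axis. Payload 17.4 kg.
Tool frame: the origin (TCP) lies on the centre line of the jaws, within the pads' length; the fingertips stand 25 mm ahead of it and the grasp point (between the pads) lies 6 mm ahead of it; y points along the fingers, x is the direction in which the jaws open and shut, and the axes are right-handed (so a half turn about y gives the same grasp; the last joint's range is limited). The gripper opens to 85 mm and grips with 20 to 120 N. Pads are 22 mm wide; open, the fingers measure 114 mm over their backs; the gripper's body (76 mm by 85 mm) begins 54 mm behind the grasp point. The pads swing forward as they close: fully open they stand 13 mm farther back than shut.
Start: joints at [1.101, 0.116, 1.442, -0, 1.584, -0.038], TCP at [0.283, 0.613, 0.22] pointing down, gripper open.
Joint ranges: [-2.83, 2.83], [-0.83, 2.19], [0.07, 2.5], [-1.14, 4.28], [0.01, 3], [-2.97, 2.97]. Speed limits (rad/s): [1.89, 1.89, 2.22, 3.14, 3.14, 3.14].

INTERFACE

Orientations are given as [roll, pitch, yaw] about the fixed x, y, z axes, in that order (R = Rz(yaw) Ry(pitch) Rx(roll)).
In Python, from bench import manip gives the robot as it stands.
- The arm moves only by the shell command python3 -m inch 'ROWS' [FORCE]. ROWS is JSON, a list of rows, each a list of 3 entries, a list of its own where there are three numbers: the shift along the tool's x, y, z in cm, then the turn about the tool's y in rad, then the opening, from -1 (shut) to 1 (fully open), so that 0 is half open. In form: [[[dx, dy, dz], yaw, jaw], ...]. A call has 1 to 20 rows; each row shifts and turns the pose as measured when the row begins, along the tool's axes as they then stand; what a row does not reach is not made up. A row lasts 1/8 s, in which the tool goes at most 62.5 mm and 10.7 degrees, less where a joint would pass 70% of its speed; a pose out of reach is approached as far as the arm can. A call is refused whole if a number of a shift passes 6.25 or a number of a turn 0.188, either way. A call with a gripper value outside its range is refused whole. The fingers move at their own pace and stop on an object; FORCE is the grip in N (left out, the last holds). Time passes only in rows, so rows that do not move let the fingers close. It gives the time, the measured TCP pose, the force and the opening at its end, in the units of the state.
- manip.observe(): the state, without advancing time (a new reading comes with each control period).
- manip.capture(name): name is "scene" or "top" or "wrist"; returns a dict with "frame" (480x640x3 uint8, red, green, blue), "K" (3x3 intrinsics, pixels), "cam_to_world" (4x4, takes a point from camera to world coordinates); the wrist camera has in their place "hand_eye" (4x4, takes a point from camera to tool coordinates, whose origin is the TCP and whose axes are the tool frame's). Camera axes: x right, y up, looking along -z (the intrinsics and any distortion apply to the point x, -y, -z); pixel columns grow to the right and rows downward; lengths in m; the calibration is good to about 2 mm. A picture is of the moment at which its call begins: read the wrist's pose just before it. There is no depth.
- manip.finish_job(): hands the job in, once; it reports no verdict.
The state is a dict: "clock": time; "qpos": joint angles; "qd": joint speeds; "joint_efforts": joint torques, N m; "position": TCP position; "tool_rot": TCP orientation; "force": force on the tool from outside, world axes, zero at the start; "wrist_torque": the same for the moment, N m; "opening": opening from 0.0 (shut) to 1.0 (fully open).
Only numpy, scipy, OpenCV 4.12 (cv2) and the standard library are available. Lean on these libraries where they do the work, as an engineer would, in place of code of your own. Each camera call takes 0.05 s, during which the arm holds its last target. There are 200 camera calls.

## Working session

There is one attempt and no reset: what is moved stays moved. The work goes in short steps, Python scripts to look and compute and a shell command to move; the robot and the scene stay as the last step left them, time stands still between calls to the robot, and variables do not carry over. Pictures are saved under pics/ and viewed, about 8 in all and at most 12, crops included, and the job is handed in when it is done.

```bash
ls; mkdir -p pics; python3 - <<'E'
from bench import manip
import cv2
s=manip.observe(); print(s)
for n in("scene","top"):
    c=manip.capture(n); cv2.imwrite(f"pics/{n}0.png",c["frame"][:,:,::-1]); print(n,c["K"],c["cam_to_world"])
c=manip.capture("wrist"); print(c["K"],c["hand_eye"],[k for k in c])
E
```

```text
pics
{'clock': 0.0, 'qpos': array([ 1.10120456e+00,  1.16491407e-01,  1.44225831e+00, -2.87759932e-05,
        1.58400015e+00, -3.77726188e-02]), 'qd': array([-0.00045555, -0.00129237,  0.00078424, -0.00184361, -0.00081722,
        0.00055964]), 'joint_efforts': array([ 2.15569753e-04, -7.31995654e+01, -6.32489204e+01, -1.24666971e-05,
        6.30432143e-03, -9.74330010e-05]), 'position': array([0.28241157, 0.61285984, 0.21916284]), 'tool_rot': array([-1.57078138e+00,  1.15747170e-03,  1.13897683e+00]), 'force': array([-0.28964185, -0.22843526, -0.49773439]), 'wrist_torque': array([-0.03546566,  0.01352809,  0.01978627]), 'opening': 0.9996993939480363}
scene [[453.20122399   0.         326.68655796]
 [  0.         453.20122399 239.08670563]
 [  0.           0.           1.        ]] [[ 0.00259354 -0.77645905  0.63016238  1.19942779]
 [ 0.99997007  0.00660736  0.00402575 -0.00766968]
 [-0.00728954  0.63013307  0.77645294  0.98779917]
 [ 0.          0.          0.          1.        ]]
top [[538.64645896   0.         317.62895048]
 [  0.         538.64645896 235.43561001]
 [  0.           0.           1.        ]] [[ 2.73206575e-02  9.88543016e-01 -1.48446241e-01  3.09682730e-01]
 [-9.99531866e-01  2.90608898e-02  9.56623683e-03  4.18991571e-04]
 [ 1.37706165e-02  1.48115393e-01  9.88874209e-01  1.53709417e+00]
 [ 0.00000000e+00  0.00000000e+00  0.00000000e+00  1.00000000e+00]]
[[354.90916448   0.         316.29482451]
 [  0.         354.90916448 248.96297308]
 [  0.           0.           1.        ]] [[ 9.99997313e-01  2.09154346e-03  9.99275703e-04  8.14320433e-04]
 [ 3.83475283e-04  2.75882758e-01 -9.61191218e-01 -1.53661086e-01]
 [-2.28605614e-03  9.61189019e-01  2.75881215e-01  7.10516446e-02]
 [ 0.00000000e+00  0.00000000e+00  0.00000000e+00  1.00000000e+00]] ['frame', 'K', 'hand_eye']
```

View pics/scene0.png

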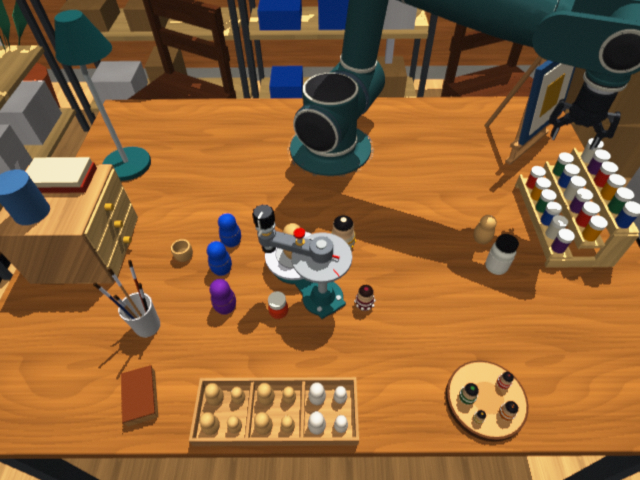

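View pics/top0.png

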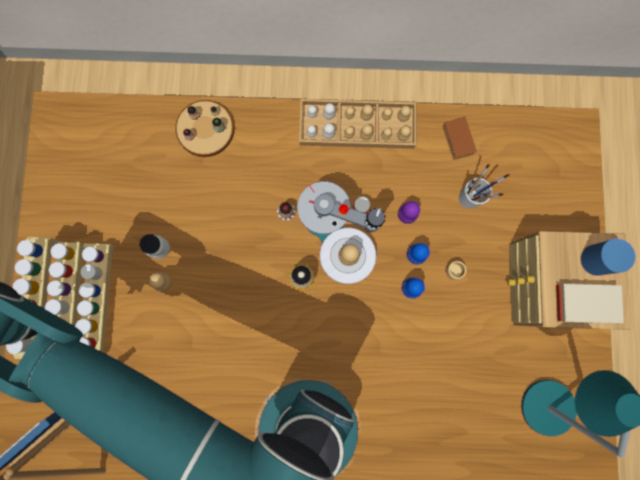

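Candidates for the doll: the pale doll on the wheel, top (349,253), is the one; also there are the spare blank (160,281), doll half (457,269), tray dolls (300–415,100–145), and blue/purple dolls (not meant). The arm points from the column (323,204) to the knob (376,217); pin (344,209).

```bash
cat > h.py <<'E'
import numpy as np, cv2
from bench import manip
def cam(n):
    s=manip.observe(); c=manip.capture(n)
    if n=="wrist":
        from scipy.spatial.transform import Rotation as R
        T=np.eye(4);T[:3,:3]=R.from_euler('xyz',s['tool_rot']).as_matrix();T[:3,3]=s['position']
        M=T@c['hand_eye']
    else: M=c['cam_to_world']
    return c['frame'],c['K'],M
def ray(K,M,u,v):
    d=np.linalg.inv(K)@[u,v,1]; d=M[:3,:3]@[d[0],-d[1],-d[2]]; return M[:3,3],d
def onz(K,M,u,v,z):
    o,d=ray(K,M,u,v); return o+d*(z-o[2])/d[2]
def proj(K,M,p):
    q=M[:3,:3].T@(np.asarray(p)-M[:3,3]); q=K@[q[0],-q[1],-q[2]]; return q[:2]/q[2]
def blobs(f,lo,hi,box,amin=20):
    h=cv2.cvtColor(f,cv2.COLOR_RGB2HSV); m=cv2.inRange(h,lo,hi); k=np.zeros_like(m); x0,y0,x1,y1=box; k[y0:y1,x0:x1]=m[y0:y1,x0:x1]
    n,l,st,ce=cv2.connectedComponentsWithStats(k); return [(ce[i].round(1),st[i]) for i in range(1,n) if st[i][4]>=amin]
E
python3 - <<'E'
from h import *
f,K,M=cam("top"); g,K2,M2=cam("scene")
a=cv2.resize(f[165:305,265:435],None,fx=4,fy=4,interpolation=3)
cv2.imwrite("pics/ct.png",a[:,:,::-1])
b=cv2.resize(g[195:325,205:385],None,fx=4,fy=4,interpolation=3)
cv2.imwrite("pics/cs.png",b[:,:,::-1])
red=[(np.array((0,150,120)),np.array((6,255,255)))]
print(blobs(f,*red[0],(265,165,435,305),10)); print(blobs(g,*red[0],(205,195,385,325),10))
print(blobs(f,np.array((0,0,150)),np.array((180,60,255)),(300,215,400,300),200))
E
```

```text
[(array([343.3, 208.6]), array([339, 204,  10,  10,  70], dtype=int32))]
[(array([299.1, 232.4]), array([294, 228,  11,  10,  90], dtype=int32)), (array([334.8, 256.2]), array([332, 255,   7,   3,  12], dtype=int32)), (array([274.8, 311.5]), array([269, 306,  14,  11,  67], dtype=int32))]
[(array([341.2, 248.8]), array([ 300,  215,   76,   69, 2627], dtype=int32))]
```

View pics/ct.png

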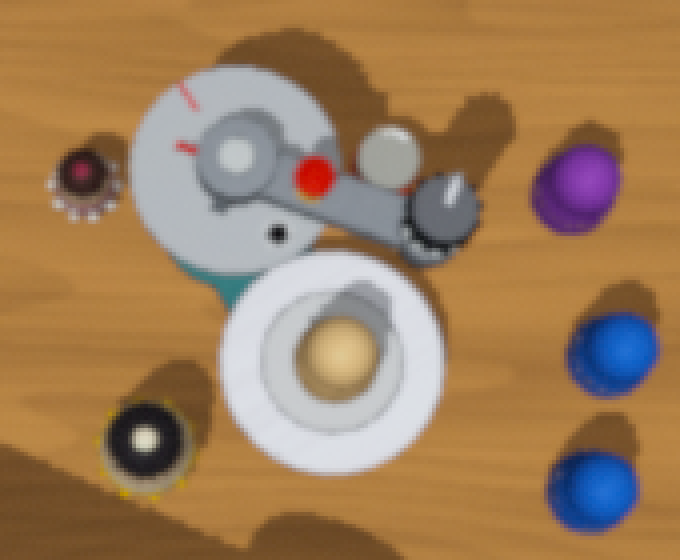

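View pics/cs.png

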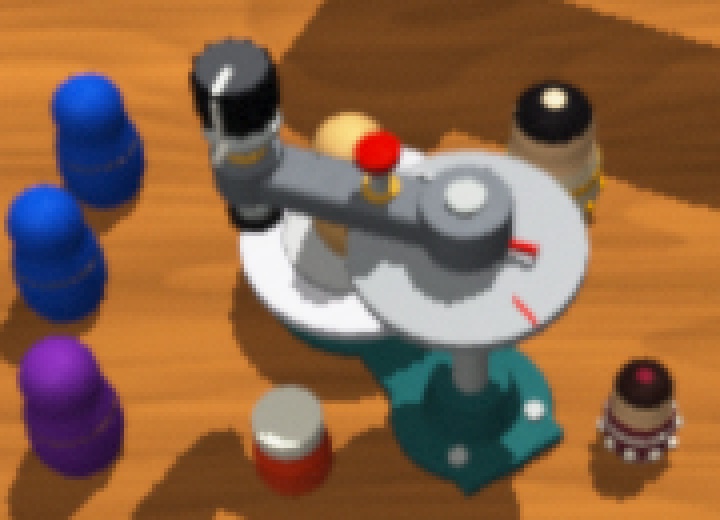

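```bash
python3 - <<'E'
from h import *
f,K,M=cam("top"); g,K2,M2=cam("scene")
t=lambda u,v,z: onz(K,M,u/4+264.6,v/4+164.6,z).round(4)
s=lambda u,v,z: onz(K2,M2,u/4+204.6,v/4+194.6,z).round(4)
print("wheel",t(332.5,362,.05)); print("plate",t(235.5,170,.180),s(468,249,.18)); print("hole",t(278,233,.18))
print("pin",t(315,176,.24),onz(K2,M2,299.1,232.4,.24).round(4)); print("knobtop",t(445,204,.283), s(236,73,.283)); print("hub top",t(236,154,.222),s(465,196,.222))
print("doll top",t(342,345,.145)); print('varn')
for n,u,v in(("painted",146,440),("purple",588,178),("blue1",620,343),("small",82,172),("jar lid",389,155)): print(n,t(u,v,.08))
E
```

```text
wheel [ 0.4801 -0.0991  0.05  ]
plate [ 0.5874 -0.0257  0.18  ] [ 0.5946 -0.0233  0.18  ]
hole [ 0.5472 -0.0539  0.18  ]
pin [ 0.5728 -0.0734  0.24  ] [ 0.5735 -0.0709  0.24  ]
knobtop [ 0.5495 -0.1484  0.283 ] [ 0.5552 -0.1439  0.283 ]
hub top [ 0.589 -0.025  0.222] [ 0.5904 -0.0243  0.222 ]
doll top [ 0.4806 -0.0987  0.145 ]
varn
painted [0.42   0.0281 0.08  ]
purple [ 0.6096 -0.2712  0.08  ]
blue1 [ 0.4954 -0.2932  0.08  ]
small [0.6033 0.078  0.08  ]
jar lid [ 0.6216 -0.1334  0.08  ]
```

Geometry: column ≈ (0.589,−0.025), wheel ≈ (0.480,−0.099), arm about +0.66 rad, knob ≈ (0.552,−0.146). The ct.png crop shows the bare doll alone on the wheel, so the choice holds. Rising and going over the knob.

```bash
cat > st.py <<'E'
import sys,numpy as np
from bench import manip
s=manip.observe(); y=s['tool_rot'][2]; p=s['position']
print('t',s['clock'],'p',p.round(4),'rot',s['tool_rot'].round(3),'F',s['force'].round(1),'T',s['wrist_torque'].round(2),'open',round(s['opening'],3),'j6',s['qpos'][5].round(3),'j1',s['qpos'][0].round(3))
if len(sys.argv)>3:
    d=np.array([float(a) for a in sys.argv[1:4]])-p
    print('tool shift cm', (100*np.array([d[0]*np.cos(y)+d[1]*np.sin(y),-d[2],-d[0]*np.sin(y)+d[1]*np.cos(y)])).round(2))
E
python3 -m inch '[[[0,-6,0],0,1],[[0,-6,0],0,1],[[-4.4,0,-4.3],0,1],[[-4.4,0,-4.3],0,1],[[-4.4,0,-4.3],0,1],[[-4.4,0,-4.3],0,1],[[-4.4,0,-4.3],0,1],[[-4.4,0,-4.3],0,1],[[-4.4,0,-4.3],0,1],[[-4.4,0,-4.3],0,1],[[-4.4,0,-4.3],0,1],[[-4.4,0,-4.3],0,1],[[-4.4,0,-4.3],0,1]]' 30; python3 st.py 0.552 -0.146 0.36
```

```text
clock: 1.98
position: [0.5115, -0.0341, 0.3451]
tool_rot: [-1.576, -0.002, 1.145]
force: [0.7, 0.4, -0.6]
opening: 0.997
t 1.975 p [ 0.5115 -0.0341  0.3451] rot [-1.576 -0.002  1.145] F [ 0.7  0.4 -0.6] T [0.04 0.03 0.1 ] open 0.997 j6 -1.262 j1 -0.116
tool shift cm [-8.52 -1.49 -8.31]
```

```bash
python3 -m inch '[[[-4.2,-0.7,-4.1],0,1],[[-4.2,-0.7,-4.1],0,1],[[0,0,0],0.18,1],[[0,0,0],0.18,1],[[0,0,0],0.18,1],[[0,0,0],0.18,1],[[0,0,0],0.18,1],[[0,0,0],0.18,1],[[0,0,0],0.18,1],[[0,0,0],0.18,1],[[0,0,0],0,1]]' ; python3 st.py 0.552 -0.146 0.36
python3 - <<'E'
from h import *
f,K,M=cam("wrist"); cv2.imwrite("pics/w1.png",f[:,:,::-1])
for n,p in(("knob",(.552,-.146,.283)),("pin",(.573,-.072,.246)),("col",(.589,-.0245,.222)),("hole",(.547,-.054,.18)),("wheel",(.48,-.099,.05))): print(n,proj(K,M,p).round())
E
```

```text
clock: 3.35
position: [0.5522, -0.1537, 0.3587]
tool_rot: [-1.57, -0.004, -0.345]
force: [0.1, -0.2, 0.4]
opening: 0.999
t 3.35 p [ 0.5522 -0.1537  0.3587] rot [-1.57  -0.004 -0.345] F [ 0.1 -0.2  0.4] T [-0.01 -0.04 -0.03] open 0.999 j6 0.029 j1 -0.316
tool shift cm [-0.28 -0.13  0.72]
knob [313. 246.]
pin [306. 128.]
col [304.  58.]
hole [273. 122.]
wheel [249. 183.]
```

View pics/w1.png

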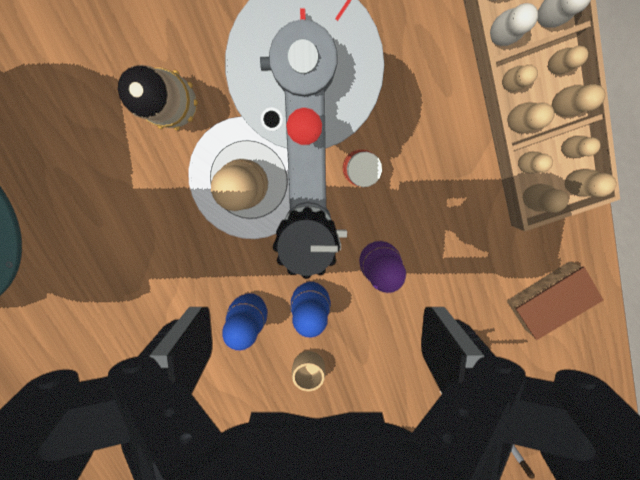

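The wrist view shows knob top (307,244), red pin (305,127), column cap (303,57), hole (271,119), and doll on the wheel. Predictions agree within a few pixels.

```bash
python3 - <<'E'
from h import *
f,K,M=cam("wrist")
for n,u,v,z in(("knob",307,244,.283),("pin",305,127,.246),("col",303,57,.222),("hole",271,119,.18)): print(n,onz(K,M,u,v,z).round(4))
k=onz(K,M,307,244,.283);c=onz(K,M,303,57,.222);h=onz(K,M,271,119,.18);p=onz(K,M,305,127,.246)
a=lambda q:np.degrees(np.arctan2(*(q-c)[1::-1])); print([ (a(q),np.hypot(*(q-c)[:2])) for q in(k,p,h)])
E
python3 st.py 0.549 -0.146 0.276
```

```text
knob [ 0.5484 -0.1433  0.283 ]
pin [ 0.5726 -0.0711  0.246 ]
col [ 0.5879 -0.0234  0.222 ]
hole [ 0.5462 -0.0509  0.18  ]
[(np.float64(-108.225066789822), np.float64(0.12627468265902522)), (np.float64(-107.82330785320421), np.float64(0.050128156359415886)), (np.float64(-146.58190621626218), np.float64(0.04997992556472264))]
t 3.45 p [ 0.5522 -0.1537  0.3587] rot [-1.57  -0.004 -0.341] F [ 0.5  0.2 -0.2] T [0.04 0.02 0.02] open 1.0 j6 0.025 j1 -0.316
tool shift cm [-0.56  8.27  0.62]
```

```bash
python3 -m inch '[[[-0.5,3,0.6],0,1],[[0,3,0],0,1],[[0,2.2,0],0,0.8],[[0,0,0],-0.03,0.4],[[0,0,0],0,0.3],[[0,0,0],0,0.3]]' 20; python3 st.py 0.549 -0.146 0.275
```

```text
clock: 4.2
position: [0.5504, -0.1465, 0.277]
tool_rot: [-1.57, -0.007, -0.295]
force: [0.1, -0.2, 0.5]
opening: 0.648
t 4.2 p [ 0.5504 -0.1465  0.277 ] rot [-1.57  -0.007 -0.295] F [ 0.1 -0.2  0.5] T [-0.  0.  0.] open 0.648 j6 -0.01 j1 -0.305
tool shift cm [-0.15  0.2   0.01]
```

```bash
python3 -m inch '[[[-0.78,0,0.02],0.06,0.3],[[-0.78,0,0.02],0.06,0.3],[[-0.78,0,0.02],0.06,0.3],[[-0.78,0,0.02],0.06,0.3],[[-0.78,0,0.02],0.06,0.3],[[-0.78,0,0.02],0.06,0.3],[[-0.78,0,0.02],0.06,0.3],[[-0.78,0,0.02],0.06,0.3],[[-0.78,0,0.02],0.06,0.3],[[0,0,0],0,0.3]]' ; python3 st.py 0.480 -0.098 0.277
```

```text
clock: 5.45
position: [0.4922, -0.1092, 0.2859]
tool_rot: [-1.56, -0.016, -0.851]
force: [-0.0, 0.1, 0.4]
opening: 0.649
t 5.45 p [ 0.4922 -0.1092  0.2859] rot [-1.56  -0.016 -0.851] F [-0.   0.1  0.4] T [ 0.01  0.01 -0.04] open 0.649 j6 0.582 j1 -0.269
tool shift cm [-1.65  0.89 -0.18]
```

```bash
python3 -m inch '[[[-0.8,0.5,-0.05],0.06,0.3],[[-0.8,0.5,-0.05],0.06,0.3],[[0,0.1,0],0,0.3],[[0,0,0],0,0],[[0,0,0],0,-0.2],[[0,0,0],0,-0.2],[[0,0,0],0,-0.2]]' 20; python3 st.py 0.480 -0.098 0.275
```

```text
clock: 6.32
position: [0.4829, -0.0987, 0.2768]
tool_rot: [-1.556, -0.017, -0.965]
force: [-0.4, -0.4, 0.6]
opening: 0.396
t 6.325 p [ 0.4829 -0.0987  0.2768] rot [-1.556 -0.017 -0.965] F [-0.4 -0.4  0.6] T [-0.02  0.02 -0.01] open 0.396 j6 0.712 j1 -0.253
tool shift cm [-0.22  0.18 -0.2 ]
```

```bash
python3 - <<'E'
from h import *
f,K,M=cam("wrist"); g,K2,M2=cam("scene")
b=cv2.resize(g[195:325,205:385],(498,360),interpolation=3)
o=np.zeros((600,498+300,3),np.uint8); o[:360,:498]=b; w=f[0:480,140:500]; o[:400,498:798]=cv2.resize(w,(300,400))
cv2.imwrite("pics/c2.png",o[:,:,::-1])
E
```

```text
(no output)
```

View pics/c2.png

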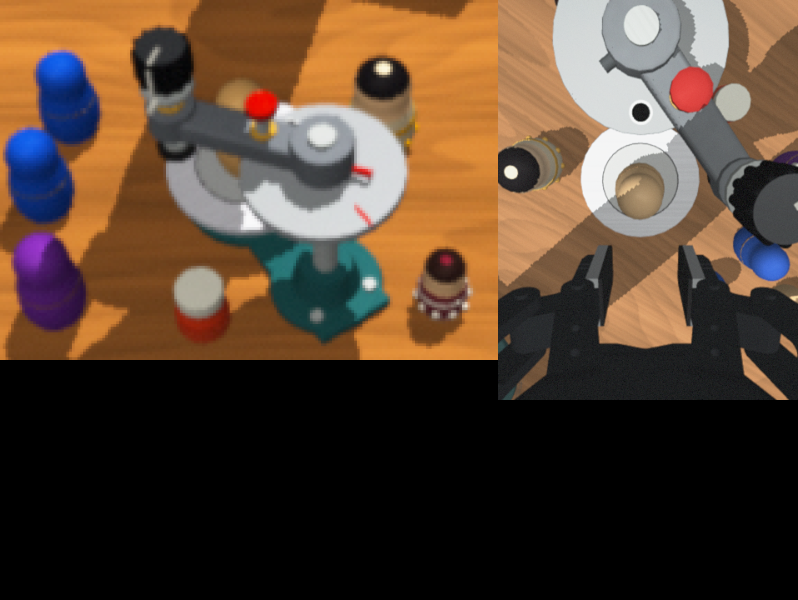

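```bash
python3 - <<'E'
from h import *
g,K2,M2=cam("scene"); s=manip.observe(); p=s['position']
print(proj(K2,M2,p),proj(K2,M2,p-[0,0,.025]),proj(K2,M2,p+[0,0,.1]))
f,K,M=cam("wrist"); print(proj(K,M,p),proj(K,M,p-[0,0,.025]), proj(K,M,(.549,-.146,.281)))
cv2.imwrite("pics/s3.png",g[60:330,150:510,::-1])
E
```

```text
[287.13037585 190.4752424 ] [287.96131507 198.37304225] [283.45839649 155.57430469]
[319.36584488 302.02909979] [318.16167122 283.16561126] [492.68783877 247.00046286]
```

View pics/s3.png

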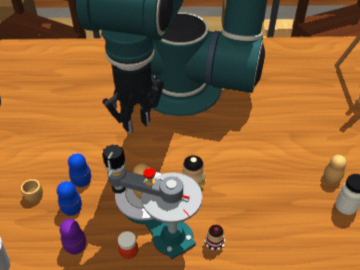

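```bash
python3 - <<'E'
from h import *
g,K2,M2=cam("scene"); f,K,M=cam("wrist")
s=manip.observe();p=s['position']
a=cv2.resize(g[130:215,245:325],(400,425),interpolation=2)
b=cv2.resize(f[230:400,220:420],(400,340),interpolation=2)
o=np.zeros((430,800,3),np.uint8);o[:425,:400]=a;o[:340,400:]=b
for dz,c in((.0,(255,0,0)),(-.025,(0,255,0)),(.025,(0,0,255))):
    q=proj(K2,M2,p+[0,0,dz]); cv2.circle(o,tuple(int(x) for x in ((q-[245,130])*5)),3,c,-1)
    q=proj(K,M,p+[0,0,dz]); cv2.circle(o,(int((q[0]-220)*2)+400,int((q[1]-230)*2)),3,c,-1)
cv2.imwrite("pics/t4.png",o[:,:,::-1])
E
```

```text
(no output)
```

View pics/t4.png

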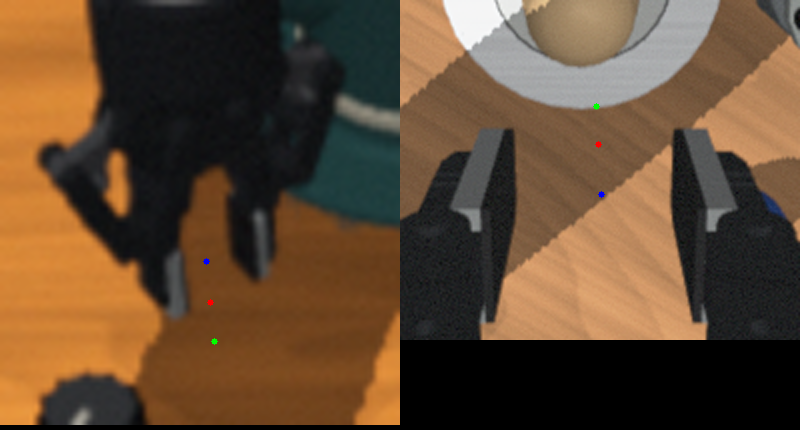

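Finding: the fingertips actually sit near (or slightly above) the reported TCP height rather than 25 mm below it, so the fingers passed over the knob and nothing was touched. I'll go back and grip lower.

```bash
python3 -m inch '[[[0,-5.5,0],0,1],[[0,0,0],-0.165,1],[[0,0,0],-0.165,1],[[0,0,0],-0.165,1],[[0,0,0],-0.165,1],[[0,0,0],0,1]]' 20; python3 st.py 0.549 -0.146 0.32
```

```text
clock: 7.38
position: [0.4815, -0.0982, 0.3335]
tool_rot: [-1.571, -0.023, -0.286]
force: [-0.6, 0.0, 0.7]
opening: 1.0
t 7.375 p [ 0.4815 -0.0982  0.3335] rot [-1.571 -0.023 -0.286] F [-0.6  0.   0.7] T [-0.06  0.    0.01] open 1.0 j6 0.033 j1 -0.253
tool shift cm [ 7.83  1.35 -2.68]
```

```bash
python3 -m inch '[[[4.0,0.2,-1.35],0,1],[[3.9,0.2,-1.35],0,1],[[0,0,0],0,1]]' 20; python3 st.py 0.549 -0.146 0.245
```

```text
clock: 7.75
position: [0.5514, -0.1476, 0.3317]
tool_rot: [-1.57, -0.024, -0.299]
force: [-0.6, 0.8, 0.2]
opening: 1.0
t 7.75 p [ 0.5514 -0.1476  0.3317] rot [-1.57  -0.024 -0.299] F [-0.6  0.8  0.2] T [-0.    0.01  0.04] open 1.0 j6 -0.007 j1 -0.307
tool shift cm [-0.28  8.67  0.09]
```

```bash
python3 -m inch '[[[-0.2,3,0],0,1],[[0,3,0],0,1],[[0,2.5,0],0,1],[[0,0,0],0,1]]' 20; python3 st.py 0.549 -0.146 0.245
```

```text
clock: 8.25
position: [0.5503, -0.1466, 0.2452]
tool_rot: [-1.569, -0.024, -0.313]
force: [0.1, -0.9, 0.3]
opening: 0.997
t 8.25 p [ 0.5503 -0.1466  0.2452] rot [-1.569 -0.024 -0.313] F [ 0.1 -0.9  0.3] T [ 0.02 -0.   -0.08] open 0.997 j6 0.007 j1 -0.306
tool shift cm [-0.14  0.02  0.02]
```

Close on the knob and see where the jaws stop.

```bash
python3 -m inch '[[[-0.1,0,0],0,0.3],[[0,0,0],0,0.05],[[0,0,0],0,0.05],[[0,0,0],0,-0.1],[[0,0,0],0,-0.1]]' 20; python3 st.py 0.549 -0.146 0.245
python3 - <<'E'
from h import *
g,K2,M2=cam("scene"); f,K,M=cam("wrist")
a=cv2.resize(g[150:260,215:315],(400,440),interpolation=2)
b=cv2.resize(f[140:400,180:460],(400,371),interpolation=2)
o=np.zeros((440,800,3),np.uint8);o[:,:400]=a;o[:371,400:]=b
cv2.imwrite("pics/g5.png",o[:,:,::-1])
E
```

```text
clock: 8.88
position: [0.5494, -0.146, 0.2486]
tool_rot: [-1.569, -0.027, -0.315]
force: [-1.3, -0.4, -3.1]
opening: 0.533
t 8.875 p [ 0.5494 -0.146   0.2486] rot [-1.569 -0.027 -0.315] F [-1.3 -0.4 -3.1] T [-0.01  0.06  0.05] open 0.533 j6 0.01 j1 -0.305
tool shift cm [-0.04  0.36 -0.01]
```

View pics/g5.png

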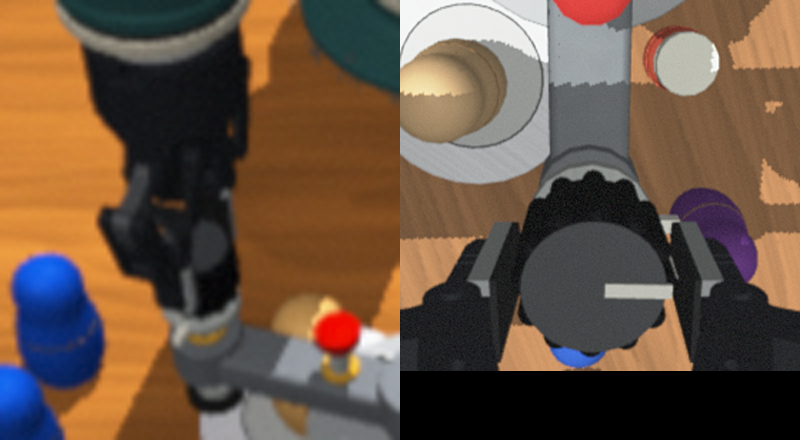

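Gripped: opening 0.533 ≈ 45 mm (the knob), with TCP/knob at (0.549,−0.146); the knob sits between the pads. Now swing with jaws loosely caging.

```bash
python3 -m inch '[[[0,0.2,0],0,0.2],[[-0.78,0.1,0.02],0.06,0.2],[[-0.78,0.1,0.02],0.06,0.2],[[-0.78,0.1,0.02],0.06,0.2],[[-0.78,0.1,0.02],0.06,0.2],[[-0.78,0.1,0.02],0.06,0.2],[[0,0,0],0,0.2]]' 20; python3 st.py 0.480 -0.098 0.245
```

```text
clock: 9.85
position: [0.5162, -0.1291, 0.2433]
tool_rot: [-1.558, -0.034, -0.625]
force: [-0.2, -0.2, -0.1]
opening: 0.601
t 9.85 p [ 0.5162 -0.1291  0.2433] rot [-1.558 -0.034 -0.625] F [-0.2 -0.2 -0.1] T [-0.    0.02 -0.01] open 0.601 j6 0.331 j1 -0.293
tool shift cm [-4.76 -0.17  0.41]
```

```bash
python3 -m inch '[[[-0.8,0.07,-0.02],0.06,0.2],[[-0.8,0.07,-0.02],0.06,0.2],[[-0.8,0.07,-0.02],0.06,0.2],[[-0.8,0.07,-0.02],0.06,0.2],[[-0.8,0.07,-0.02],0.06,0.2],[[0,0,0],0,0.2]]' 20; python3 st.py 0.480 -0.098 0.245
```

```text
clock: 10.6
position: [0.4884, -0.1039, 0.2405]
tool_rot: [-1.545, -0.035, -0.925]
force: [-0.1, -0.4, 0.7]
opening: 0.599
t 10.6 p [ 0.4884 -0.1039  0.2405] rot [-1.545 -0.035 -0.925] F [-0.1 -0.4  0.7] T [-0.    0.02 -0.02] open 0.599 j6 0.664 j1 -0.26
tool shift cm [-0.97 -0.45 -0.32]
```

```bash
python3 -m inch '[[[-0.6,-0.15,-0.1],0.03,0.2],[[-0.5,-0.15,-0.1],0.03,0.2],[[0,0,0],0,0],[[0,0,0],0,-0.1],[[0,0,0],0,-0.1]]' 20; python3 st.py 0.480 -0.098 0.245
python3 - <<'E'
from h import *
f,K,M=cam("wrist")
c=cv2.resize(f[0:300,120:520],(800,600),interpolation=2); cv2.imwrite("pics/w6.png",c[:,:,::-1])
E
```

```text
clock: 11.22
position: [0.4802, -0.0961, 0.2435]
tool_rot: [-1.543, -0.033, -0.985]
force: [0.6, -0.2, 2.1]
opening: 0.533
t 11.225 p [ 0.4802 -0.0961  0.2435] rot [-1.543 -0.033 -0.985] F [ 0.6 -0.2  2.1] T [ 0.13  0.13 -0.05] open 0.533 j6 0.736 j1 -0.248
tool shift cm [ 0.15 -0.15 -0.12]
```

View pics/w6.png

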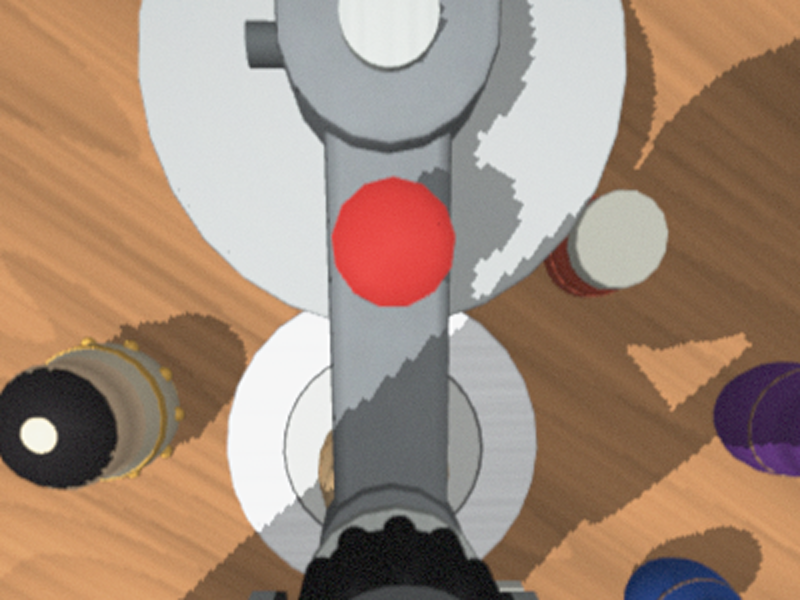

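```bash
python3 -m inch '[[[0,0,0],0,0.6],[[0,0,0],0,1],[[0,-3,0],0,1],[[0,-4,0],0,1],[[0,-0.5,0],0,0]]' 20; python3 st.py 0.5465 -0.0515 0.31
python3 - <<'E'
from h import *
g,K,M=cam("scene")
for c,st in blobs(g,np.array((0,120,100)),np.array((8,255,255)),(300,225,385,300),5)+blobs(g,np.array((174,120,100)),np.array((180,255,255)),(300,225,385,300),5):
    for z in(.18,.19,.2):
        q=onz(K,M,*c,z)-[.588,-.024,z]; print(c,st[2:],z,q[:2].round(4),np.degrees(np.arctan2(q[1],q[0])).round(1))
E
```

```text
clock: 11.9
position: [0.4767, -0.0951, 0.3191]
tool_rot: [-1.545, -0.031, -0.985]
force: [0.2, 0.1, -0.2]
opening: 0.82
t 11.9 p [ 0.4767 -0.0951  0.3191] rot [-1.545 -0.031 -0.985] F [ 0.2  0.1 -0.2] T [ 0.03 -0.03  0.04] open 0.82 j6 0.736 j1 -0.248
tool shift cm [0.23 0.91 8.23]
[308.1 226.4] [11  5 38] 0.18 [-0.0829 -0.0314] -159.2
[308.1 226.4] [11  5 38] 0.19 [-0.0743 -0.0308] -157.5
[308.1 226.4] [11  5 38] 0.2 [-0.0657 -0.0303] -155.3
[329.5 262.5] [ 6  6 18] 0.18 [0.0223 0.0182] 39.2
[329.5 262.5] [ 6  6 18] 0.19 [0.0296 0.0181] 31.5
[329.5 262.5] [ 6  6 18] 0.2 [0.0369 0.0181] 26.2
[336.  272.5] [5 6 8] 0.18 [0.0492 0.0321] 33.1
[336.  272.5] [5 6 8] 0.19 [0.0561 0.0319] 29.6
[336.  272.5] [5 6 8] 0.2 [0.0631 0.0317] 26.7
[365.7 288.5] [ 4  4 12] 0.18 [0.0906 0.094 ] 46.0
[365.7 288.5] [ 4  4 12] 0.19 [0.0971 0.0931] 43.8
[365.7 288.5] [ 4  4 12] 0.2 [0.1035 0.0921] 41.7
```

```bash
python3 -m inch '[[[0.1,0,4.1],0,-0.5],[[0.1,0,4.1],0,-1],[[0,0.8,0],0,-1],[[0,0,0],0,-1],[[0,0,0],0,-1]]' 20; python3 st.py 0.5465 -0.0515 0.26
python3 - <<'E'
from h import *
g,K,M=cam("scene"); f,K1,M1=cam("wrist")
print(proj(K,M,(.5465,-.0515,.246)),blobs(g,np.array((0,150,120)),np.array((6,255,255)),(280,200,340,260),10))
print(proj(K1,M1,(.5465,-.0515,.246)),blobs(f,np.array((0,150,120)),np.array((6,255,255)),(0,0,640,480),100))
a=cv2.resize(g[165:265,250:350],(400,400),interpolation=2)
b=cv2.resize(f[140:400,190:450],(400,400),interpolation=2)
cv2.imwrite("pics/p7.png",np.hstack([a,b])[:,:,::-1])
E
```

```text
clock: 12.58
position: [0.5468, -0.0509, 0.3077]
tool_rot: [-1.55, -0.028, -0.986]
force: [-0.4, -0.1, -0.1]
opening: -0.001
t 12.575 p [ 0.5468 -0.0509  0.3077] rot [-1.55  -0.028 -0.986] F [-0.4 -0.1 -0.1] T [-0.    0.02  0.03] open -0.001 j6 0.849 j1 -0.136
tool shift cm [ 0.03  4.77 -0.05]
[308.2780977  221.07524677] [(array([308., 223.]), array([303, 219,  11,   9,  80], dtype=int32))]
[316.35261355 264.04124468] [(array([316. , 260.9]), array([297, 244,  37,  36, 985], dtype=int32))]
```

View pics/p7.png

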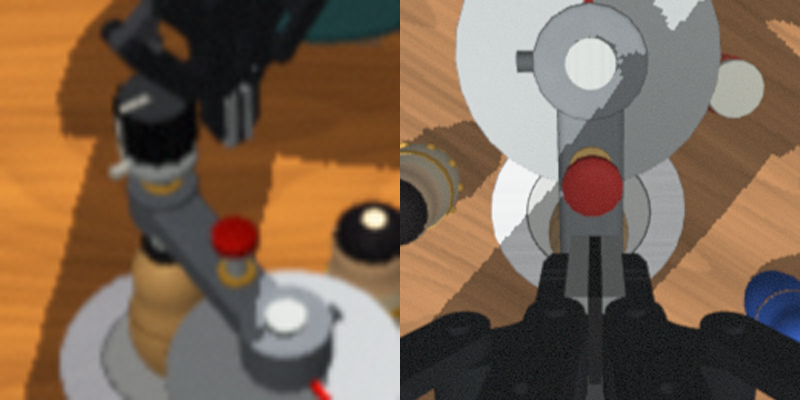

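```bash
python3 -m inch '[[[0,2.5,0],0,-1],[[0,2.0,0],0,-1],[[0,0,0],0,-1]]'; python3 -m inch '[[[0,0.4,0],0,-1],[[0,0.4,0],0,-1]]';python3 -m inch '[[[0,0.4,0],0,-1],[[0,0.4,0],0,-1]]'; python3 st.py 0.5465 -0.0515 0.235
```

```text
clock: 13.05
position: [0.5478, -0.0524, 0.2629]
tool_rot: [-1.547, -0.03, -0.987]
force: [0.7, -0.6, 0.6]
opening: -0.003
clock: 13.3
position: [0.5484, -0.0526, 0.2562]
tool_rot: [-1.546, -0.031, -0.988]
force: [-0.4, -0.1, -0.9]
opening: -0.002
clock: 13.55
position: [0.5489, -0.0527, 0.2483]
tool_rot: [-1.545, -0.032, -0.987]
force: [-0.1, -0.8, 0.3]
opening: 0.002
t 13.55 p [ 0.5489 -0.0527  0.2483] rot [-1.545 -0.032 -0.987] F [-0.1 -0.8  0.3] T [0.03 0.04 0.04] open 0.002 j6 0.848 j1 -0.138
tool shift cm [-0.24  1.33 -0.13]
```

```bash
python3 -m inch '[[[-0.15,0.3,-0.1],0,-1],[[0,0.3,0],0,-1]]';python3 -m inch '[[[0,0.4,0],0,-1]]'; python3 -m inch '[[[0,0.4,0],0,-1]]';python3 -m inch '[[[0,0.4,0],0,-1]]'
```

```text
clock: 13.8
position: [0.5474, -0.052, 0.2418]
tool_rot: [-1.545, -0.031, -0.987]
force: [-0.3, -0.5, 0.6]
opening: 0.002
clock: 13.92
position: [0.5475, -0.0521, 0.2376]
tool_rot: [-1.545, -0.032, -0.987]
force: [0.2, -1.2, -0.3]
opening: -0.003
clock: 14.05
position: [0.5477, -0.0521, 0.2335]
tool_rot: [-1.545, -0.032, -0.987]
force: [-2.0, 0.7, 4.2]
opening: -0.0
clock: 14.18
position: [0.5478, -0.0522, 0.2296]
tool_rot: [-1.545, -0.032, -0.987]
force: [-3.1, 0.7, 4.8]
opening: 0.0
```

```bash
for i in 1 2; do python3 -m inch '[[[-0.03,0.3,0],0,-1]]';done; python3 -m inch '[[[0,0.3,0],0,-1]]'; python3 -m inch '[[[0,0.3,0],0,-1]]';python3 -m inch '[[[0,0.3,0],0,-1]]'
```

```text
clock: 14.3
position: [0.5478, -0.0521, 0.2265]
tool_rot: [-1.545, -0.032, -0.987]
force: [-2.8, -0.8, 3.7]
opening: -0.0
clock: 14.42
position: [0.5477, -0.052, 0.2236]
tool_rot: [-1.545, -0.033, -0.988]
force: [-2.3, -1.9, 4.8]
opening: 0.0
clock: 14.55
position: [0.5478, -0.0521, 0.2205]
tool_rot: [-1.545, -0.033, -0.988]
force: [-3.1, -0.8, 4.2]
opening: -0.001
clock: 14.68
position: [0.5479, -0.0521, 0.2173]
tool_rot: [-1.545, -0.032, -0.988]
force: [-2.7, 0.4, 4.4]
opening: -0.001
clock: 14.8
position: [0.5482, -0.0523, 0.2163]
tool_rot: [-1.544, -0.034, -0.988]
force: [-14.1, -3.1, 37.5]
opening: -0.001
```

Pin home: contact at z≈0.2345, and a firm stop after 18 mm. Now up, turn the wrist back, and go over the knob.

```bash
python3 -m inch '[[[0,-4,0],0,-1],[[0,-4.5,0],0,0],[[0,0,-4.1],0,1],[[0,0,-4.1],0,1],[[0,0,0],0,1]]' 30; python3 -m inch '[[[0,0,0],-0.18,1],[[0,0,0],-0.18,1],[[0,0,0],-0.18,1],[[0,0,0],-0.18,1],[[0,0,0],-0.18,1],[[0,0,0],-0.18,1],[[0,0,0],-0.18,1],[[0,0,0],-0.18,1],[[0,0,0],-0.18,1],[[0,0,0],-0.18,1],[[0,0,0],-0.18,1],[[0,0,0],-0.18,1],[[0,0,0],-0.18,1],[[0,0,0],-0.18,1],[[0,0,0],-0.18,1],[[0,0,0],-0.18,1],[[0,0,0],-0.18,1],[[0,0,0],-0.18,1],[[0,0,0],0,1]]'; python3 st.py 0.4805 -0.0965 0.31
python3 - <<'E'
from h import *
f,K,M=cam("wrist"); print(proj(K,M,(.4805,-.0965,.281)), proj(K,M,(.5465,-.0515,.228)))
b=blobs(f,np.array((0,150,100)),np.array((8,255,255)),(0,0,640,480),100); print(b)
g,K2,M2=cam("scene"); b=blobs(g,np.array((0,150,120)),np.array((6,255,255)),(280,200,340,260),10); print(b,proj(K2,M2,(.5465,-.0515,.222)),proj(K2,M2,(.5465,-.0515,.24)))
E
```

```text
clock: 15.42
position: [0.4752, -0.0967, 0.2995]
tool_rot: [-1.544, -0.033, -0.986]
force: [-0.1, -0.3, -0.7]
opening: 0.847
clock: 17.8
position: [0.4861, -0.0891, 0.2871]
tool_rot: [-1.592, 0.026, 2.367]
force: [-0.3, 0.4, 0.6]
opening: 1.001
t 17.8 p [ 0.4861 -0.0891  0.2871] rot [-1.592  0.026  2.367] F [-0.3  0.4  0.6] T [ 0.01  0.01 -0.06] open 1.001 j6 -2.602 j1 -0.236
tool shift cm [-0.12 -2.29  0.92]
[311.81262212 278.15517069] [292.65010331 355.15864647]
[(array([216.2, 241.2]), array([201, 236,  31,  15, 149], dtype=int32)), (array([293.3, 351.8]), array([276, 336,  36,  33, 918], dtype=int32))]
[(array([308.3, 228.6]), array([303, 224,  12,  10,  90], dtype=int32))] [308.69780762 228.22019633] [308.38450311 222.88664367]
```

```bash
python3 -m inch '[[[-0.1,0,0.9],0,1],[[0,0,0],0,1],[[0,2.5,0],0,1],[[0,2.5,0],0,1],[[0,0,0],0,1]]' 40; python3 st.py 0.4805 -0.0965 0.238
```

```text
clock: 18.52
position: [0.4817, -0.0973, 0.2364]
tool_rot: [-1.593, 0.027, 2.354]
force: [-0.1, -0.1, 1.1]
opening: 1.001
t 18.525 p [ 0.4817 -0.0973  0.2364] rot [-1.593  0.027  2.354] F [-0.1 -0.1  1.1] T [ 0.04  0.03 -0.05] open 1.001 j6 -2.609 j1 -0.255
tool shift cm [ 0.14 -0.16  0.03]
```

```bash
python3 -m inch '[[[0.1,0,0],0,0.3],[[0,0,0],0,0.05],[[0,0,0],0,-0.1],[[0,0,0],0,-0.2],[[0,0,0],0,-0.2]]' 40; python3 st.py; for i in 1 2; do python3 -m inch '[[[0,0.05,0],0.1,-0.2],[[0,0.05,0],0.1,-0.2]]' >/dev/null; python3 st.py; done
```

```text
clock: 19.15
position: [0.4813, -0.0967, 0.2391]
tool_rot: [-1.594, 0.029, 2.353]
force: [-1.0, 0.4, -2.2]
opening: 0.53
t 19.15 p [ 0.4813 -0.0967  0.2391] rot [-1.594  0.029  2.353] F [-1.   0.4 -2.2] T [ 0.08  0.16 -0.  ] open 0.53 j6 -2.607 j1 -0.254
t 19.4 p [ 0.4815 -0.0969  0.2386] rot [-1.6    0.024  2.148] F [0.1 0.3 0.6] T [-0.05  0.16  0.17] open 0.523 j6 -2.402 j1 -0.254
t 19.65 p [ 0.4817 -0.0972  0.2381] rot [-1.604  0.019  1.942] F [-0.9 -1.5 -0.4] T [-0.27  0.36  0.16] open 0.525 j6 -2.195 j1 -0.254
```

```bash
cat > s1.py <<'E'
from bench import manip
s=manip.observe(); print(round(s['clock'],2),s['position'].round(4),'yaw',s['tool_rot'][2].round(3),'rp',s['tool_rot'][:2].round(3),'F',s['force'].round(1),'T',s['wrist_torque'].round(2),round(s['opening'],3))
E
for i in 1 2 3 4 5; do python3 -m inch '[[[0,0.04,0],0.1,-0.2],[[0,0.04,0],0.1,-0.2]]' >/dev/null; python3 s1.py; done
```

```text
19.9 [ 0.4817 -0.0975  0.2376] yaw 1.735 rp [-1.607  0.013] F [-0.9 -2.9  0.3] T [-0.4   0.36  0.12] 0.523
20.15 [ 0.4816 -0.098   0.237 ] yaw 1.528 rp [-1.609  0.006] F [-2.2 -0.3 -1. ] T [-0.45  0.48  0.17] 0.525
20.4 [ 0.4814 -0.0985  0.2365] yaw 1.322 rp [-1.609 -0.   ] F [-2.5 -0.1 -0.2] T [-0.45  0.73  0.2 ] 0.532
20.65 [ 0.481  -0.0988  0.236 ] yaw 1.115 rp [-1.608 -0.007] F [-2.4  0.1 -0.4] T [-0.36  0.87  0.21] 0.526
20.9 [ 0.4805 -0.0991  0.2354] yaw 0.908 rp [-1.605 -0.013] F [-2.6  0.3  0.7] T [-0.24  1.05  0.24] 0.523
```

```bash
python3 -m inch '[[[0,0,0],0,0.3],[[0,0,0],0,0.3]]' >/dev/null; python3 s1.py; python3 -m inch '[[[0,0,0],0,-0.2],[[0,0,0],0,-0.2],[[0,0,0],0,-0.2]]' 40 >/dev/null; python3 s1.py
for i in 1 2 3 4; do python3 -m inch '[[[0,0.04,0],0.1,-0.2],[[0,0.04,0],0.1,-0.2]]' >/dev/null; python3 s1.py; done
```

```text
21.15 [ 0.4808 -0.0991  0.2358] yaw 0.911 rp [-1.606 -0.013] F [ 0.3 -0.9 -0. ] T [0.01 0.01 0.02] 0.65
21.52 [ 0.4812 -0.0989  0.2363] yaw 0.914 rp [-1.607 -0.014] F [1.  0.5 0.4] T [ 0.14  0.06 -0.11] 0.525
21.77 [ 0.481  -0.0991  0.2357] yaw 0.71 rp [-1.603 -0.02 ] F [-1.4  0.   2.9] T [-0.21  0.64  0.18] 0.527
22.02 [ 0.4805 -0.0994  0.2352] yaw 0.504 rp [-1.599 -0.025] F [-1.8  1.9  2.4] T [-0.11  0.93  0.22] 0.525
22.27 [ 0.4799 -0.0996  0.2347] yaw 0.298 rp [-1.593 -0.028] F [-1.8  2.1  3.3] T [0.11 1.01 0.24] 0.528
22.52 [ 0.4793 -0.0995  0.2342] yaw 0.092 rp [-1.587 -0.031] F [-2.   3.3  4.2] T [0.27 0.98 0.19] 0.526
```

```bash
for i in 1 2 3 4 5 6 7 8; do python3 -m inch '[[[0,0.04,0],0.1,-0.2]]' >/dev/null; python3 s1.py; done
```

```text
22.65 [ 0.479  -0.0994  0.2339] yaw -0.011 rp [-1.583 -0.031] F [-0.7  2.3  4.5] T [0.33 1.01 0.24] 0.528
22.77 [ 0.4788 -0.0993  0.2338] yaw -0.114 rp [-1.58  -0.032] F [-1.8  2.4  5.3] T [0.48 1.02 0.22] 0.523
22.9 [ 0.4786 -0.0991  0.2337] yaw -0.217 rp [-1.576 -0.032] F [-1.9  3.7  4.5] T [0.59 1.05 0.26] 0.53
23.02 [ 0.4784 -0.0989  0.2336] yaw -0.319 rp [-1.573 -0.032] F [-1.4  3.4  6. ] T [0.64 1.05 0.33] 0.523
23.15 [ 0.4783 -0.0986  0.2336] yaw -0.422 rp [-1.569 -0.031] F [-0.8  3.3  3.6] T [0.72 0.97 0.36] 0.527
23.27 [ 0.4781 -0.0984  0.2335] yaw -0.525 rp [-1.566 -0.031] F [0.  3.5 4.7] T [0.72 0.88 0.38] 0.526
23.4 [ 0.478  -0.0981  0.2335] yaw -0.627 rp [-1.562 -0.03 ] F [1.3 4.  4.6] T [0.73 0.77 0.36] 0.526
23.52 [ 0.4781 -0.0979  0.2334] yaw -0.73 rp [-1.559 -0.029] F [1.7 3.2 3.8] T [0.63 0.34 0.28] 0.525
```

```bash
for i in 1 2 3 4 5 6; do python3 -m inch '[[[0,0,0],0.1,-0.2]]' >/dev/null; python3 s1.py; done
```

```text
23.65 [ 0.4782 -0.0977  0.2335] yaw -0.833 rp [-1.555 -0.027] F [4.2 3.3 0.4] T [0.65 0.1  0.11] 0.524
23.77 [ 0.4783 -0.0975  0.2335] yaw -0.936 rp [-1.552 -0.025] F [2.1 1.9 0.5] T [0.59 0.13 0.08] 0.527
23.9 [ 0.4784 -0.0973  0.2335] yaw -1.038 rp [-1.55  -0.023] F [3.8 1.1 1.2] T [0.51 0.17 0.19] 0.524
24.02 [ 0.4785 -0.0972  0.2335] yaw -1.141 rp [-1.547 -0.02 ] F [2.4 1.8 2.1] T [0.46 0.21 0.35] 0.523
24.15 [ 0.4786 -0.0971  0.2335] yaw -1.244 rp [-1.545 -0.018] F [4.7 0.5 0.5] T [ 0.29 -0.29  0.35] 0.526
24.27 [ 0.4788 -0.097   0.2335] yaw -1.347 rp [-1.543 -0.015] F [4.  1.5 0. ] T [ 0.4  -0.18  0.2 ] 0.531
```

```bash
python3 -m inch '[[[0,0,0],0.1,-0.2]]' >/dev/null; python3 s1.py; python3 -m inch '[[[0,0,0],0,0.4],[[0,0,0],0,1],[[0,0,0],0,1],[[0,-3,0],0,1],[[0,-4,0],0,1],[[0,-4,0],0,1],[[0,0,0],0,1]]' >/dev/null; python3 s1.py
python3 - <<'E'
from h import *
f,K,M=cam("wrist"); g,K2,M2=cam("scene")
a=cv2.resize(g[180:300,230:360],(433,400),interpolation=2)
b=cv2.resize(f[120:340,210:412],(367,400),interpolation=2)
cv2.imwrite("pics/e8.png",np.hstack([a,b])[:,:,::-1])
E
```

```text
24.4 [ 0.479  -0.0969  0.2335] yaw -1.45 rp [-1.541 -0.012] F [3.8 1.7 0.9] T [ 0.3  -0.06  0.04] 0.526
25.27 [ 0.475  -0.0964  0.346 ] yaw -1.441 rp [-1.543 -0.012] F [ 0.1  0.7 -0.7] T [-0.04  0.    0.06] 1.0
```

View pics/e8.png

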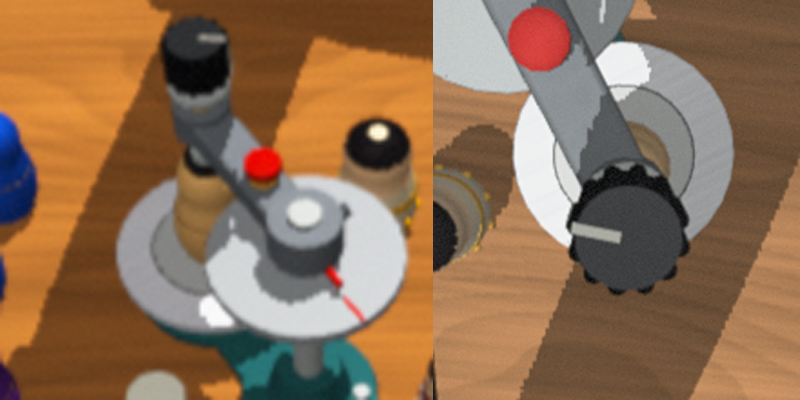

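Views are used up (12), so the remaining checks are numeric. e8 shows the pin home, the red pointer on the red line, the pad on the upright doll, and no collar pointer under the knob mark, meaning the marks have parted. Backing off and measuring the marks in the top image.

```bash
python3 -m inch '[[[0,-4,0],0,1],[[-6,0,0],0,1],[[-6,0,0],0,1],[[-6,0,0],0,1],[[-6,0,0],0,1],[[-6,0,0],0,1],[[0,0,0],0,1]]' >/dev/null; python3 s1.py
python3 - <<'E'
from h import *
f,K,M=cam("top"); h=cv2.cvtColor(f,cv2.COLOR_RGB2HSV)
c=np.array([.4805,-.0970])
def ring(z,rs):
    for r in rs:
        P=np.array([proj(K,M,(*(c+r*np.array([np.cos(t),np.sin(t)])),z)) for t in np.radians(np.arange(0,360,15))],np.float32)
        q=cv2.remap(f,P[:,0].reshape(1,-1),P[:,1].reshape(1,-1),cv2.INTER_LINEAR)[0]
        print(z,r,q.min(1).tolist(),)
print(np.arange(0,360,15).tolist())
ring(.275,(.012,.016,.020)); ring(.231,(.026,.029,.032))
print('top pin/marks',[ (b[0].tolist(),b[1][4]) for b in blobs(f,np.array((0,120,100)),np.array((6,255,255)),(265,165,435,305),4)])
E
```

```text
26.25 [0.4321 0.2094 0.3695] yaw -1.441 rp [-1.561 -0.01 ] F [ 0.1 -0.4 -0.4] T [-0.01  0.02  0.  ] 0.999
[0, 15, 30, 45, 60, 75, 90, 105, 120, 135, 150, 165, 180, 195, 210, 225, 240, 255, 270, 285, 300, 315, 330, 345]
0.275 0.012 [108, 108, 108, 111, 136, 188, 189, 131, 109, 107, 107, 107, 108, 107, 107, 107, 108, 108, 107, 107, 106, 107, 107, 108]
0.275 0.016 [108, 105, 102, 99, 103, 169, 182, 101, 92, 96, 100, 99, 102, 103, 106, 106, 106, 107, 107, 108, 107, 107, 107, 106]
0.275 0.02 [112, 100, 77, 87, 81, 118, 123, 77, 47, 57, 56, 62, 65, 67, 81, 88, 94, 97, 106, 119, 104, 106, 103, 103]
0.231 0.026 [111, 78, 119, 133, 142, 126, 156, 78, 98, 193, 149, 111, 110, 112, 94, 120, 154, 155, 125, 126, 106, 110, 104, 97]
0.231 0.029 [151, 103, 139, 140, 139, 152, 193, 99, 87, 166, 136, 121, 117, 107, 95, 176, 196, 190, 191, 189, 127, 126, 115, 105]
0.231 0.032 [173, 130, 142, 141, 135, 182, 203, 149, 78, 116, 116, 114, 109, 91, 136, 202, 203, 200, 220, 219, 183, 148, 143, 142]
top pin/marks [([359.0, 212.1], np.int32(18)), ([335.0, 219.9], np.int32(69))]
```

The knob mark is at about 82° and the collar pointer at about 138°. That is a slip of roughly 1.0 rad, past the first click (0.45) and well under the limit. The robot is clear, so I'm handing in.

```bash
python3 -c "
from bench import manip
print(manip.finish_job())"
```

```text
the job is handed in; nothing more can be done
None
```

The doll is clamped in the stand and the job was handed in at about 26 s of the allowed 69 s. `finish_job` gives no verdict.

**What I did:** I swung the arm by its knob until it lined up and pushed the red pin home. I then turned the knob clockwise about 3.8 rad, stopping after two clicks, let go and backed off.

**Last checks:**
- **Pin:** it travelled 18 mm to a firm stop. I pressed to 37 N there with the fingertips; the 40 N limit is for the arm and gripper body. The camera shows the head at its home height and the red pointer on the red line.
- **Clutch:** the torque peaked at about 0.38 N m, dropped to 0.08, rose again to 0.35 and dropped to 0.04. In the top image the knob's and collar's white marks stand about 1.0 rad apart. That is about 0.5 rad past the first click, against a limit of half a turn.
- **Doll:** in the last picture it stands upright on the wheel under the pad. I did not measure its exact position.
- **Surroundings:** I felt no contact with any of them. I did not measure each one again afterwards.

**What disagreed:** the fingertips sit about 10 mm behind the tool point, not 25 mm ahead as described. My first swing therefore passed over the knob without touching it, and I repeated it lower. The tool also drifted to a tilt of about 2°, putting up to 1 N m of sideways moment on the wrist while turning; I opened and regripped the knob once to relieve it.

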